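Draw the long ejector pin out of its carton

ROBOT

A 6-joint arm with a two-finger parallel gripper is mounted at the origin on the work surface. World frame = base frame: x ahead of the robot, y to its left, z up, the work surface at z = 0. Lengths are in m, angles in rad, forces in N, time in s.
With the tool pointing down it reaches from about 0.2 to 0.875 m from the base axis. Payload 3.4 kg.
Tool frame: the origin (TCP) lies midway between the tips of the shut fingers; the grasp point (between the pads) lies 19 mm behind it; z points along the fingers, y is the direction in which the jaws open and shut (so a half turn about z gives the same grasp; the last joint's range is limited). The gripper opens to 94 mm and grips with 3 to 60 N. Pads are 16 mm wide; open, the fingers measure 119 mm over their backs; the gripper's body (75 mm by 177 mm) begins 78 mm behind the grasp point.
Start: joints at [1.004, 0.276, 1.505, -0, 1.361, -0.121], TCP at [0.248, 0.519, 0.205] pointing down, gripper open.
Joint ranges: [-2.89, 2.89], [-0.75, 2.08], [0.22, 2.7], [-1.18, 4.32], [0.11, 2.71], [-2.7, 2.7]. Speed limits (rad/s): [2.57, 2.57, 3.14, 3.14, 3.14, 3.14].

INTERFACE

Orientations are given as a unit quaternion [x, y, z, w].
In Python, from workcell import bot, effector, kin, snapshot, job, finder gives the robot as it stands. Calls block until the motion is done:
- bot.move_to(position, orientation): joint-space move of the TCP to a pose.
- bot.move_l(position, attitude=None, velocity=0.15, max_force=None): straight line of the TCP; attitude=None keeps the orientation; velocity is the mean speed in m/s. With max_force (N) it stops when the force on the tool has changed by that much, and returns True; else False.
- bot.goto_joints(angles): joint-space move.
- effector.set_gripper(opening): finger opening in m; the grip force is fixed at half the most; returns when the fingers have stopped.
- bot.dwell(seconds).
- kin.solve_ik(position, orientation): joint angles nearest the present ones, or None.
- snapshot(name): name is "side" or "top"; returns a dict with "color" (400x640x3 uint8, blue, green, red), "depth" (400x640 float32, m along the optical axis (not along the pixel's ray), 0 where there is no reading), "intrinsics" (3x3 intrinsics, pixels), "origin" and "orientation" of the camera in the world. Camera axes: x right, y down, z forward; pixel columns grow to the right and rows downward; lengths in m; the calibration is good to about 2 mm. A picture is of the moment at which its call begins.
A pose or a line that the arm cannot do raises bot.PlanningError and nothing moves.
- job.sign_off(): hands the job in, once; it reports no verdict.
Trained networks look in the newest picture that a camera, given by its name, has taken for a name from the list of things; names that differ only in an ending like _2 or _b are one class to them, and where a whole thing is asked for, a point or a joint stands for the part that bears it (a point fixed in the world has none). Each returns a list of dicts, best first, with "confidence" (0 to 1); they miss things now and then, are a little off and sometimes report something else, mostly with a low value. They report only what shows in the picture. A call takes as long as a camera call.
- finder.cut_out(target, camera): "pixels" (400x640 bool, what is visible of it) and "box" ([left, top, right, bottom] in pixels, round what is visible of it).
- finder.mark_of(target, camera): "point" ([column, row] in pixels: a listed point, or the origin of a listed thing).
Readings, each from a call of its own:
- bot.current_time(): time.
- bot.current_joint_positions(): joint angles.
- bot.current_qvel(): joint speeds.
- bot.current_effort(): joint torques, N m.
- bot.current_position(): TCP position.
- bot.current_orientation(): TCP orientation.
- bot.current_ft_force(): force on the tool from outside, world axes, zero at the start.
- bot.current_ft_torque(): the same for the moment, N m.
- bot.current_opening(): finger opening in m.
Only numpy, scipy, OpenCV 4.12 (cv2) and the standard library are available. Lean on these libraries where they do the work, as an engineer would, in place of code of your own. Each camera call takes 0.05 s, during which the arm holds its last target.

TASK

Fold both flaps of the carton outward well past upright, then take hold of the long ejector pin, tilt it head end up and draw it out diagonally through the mouth, which is shorter than the pin, without forcing it against the carton. Finish still holding the pin in the gripper, motionless above the carton, with its whole length a good 5 cm higher than the carton's top, clear of the carton and its flaps, and the flaps left open. Leave everything else on the bench where it is.

Things in the scene. Friction and masses are not known exactly. Their poses are not given: they have to be found in the camera images.
- carton: cardboard carton fixed to the bench, outside 348 mm long (x, pointing away from the robot), 188 mm wide (y), 100 mm high, walls and floor 4 mm. Origin at the centre of its underside, z up. Its mouth, in the top, runs from x = -55 to +170 mm and y = -90 to +90 mm, partly covered by two flaps that do not meet. The pin lies inside along the carton's x axis at y = 0.
- panel_edge (a point): middle of the edge of the glued panel (paper tape on it) that closes the top of the carton from the robot-side end wall to the mouth: x = -55 mm, y = 0, 100 mm over the bench; the panel is 4 mm thick, its underside 96 mm over the bench
- saddles (a point): point midway between the two fixed black saddles that carry the pin, on the pin's axis, 68 mm over the bench, at carton x = +22.5 mm. The saddles are centred 57.5 mm before and behind it along x; each is 16 mm along x, 50 mm along y, its two cheeks 68 mm and groove bottom 61 mm over the bench
- mouth (a point): centre of the carton's mouth, level with its top (100 mm over the bench), 57.5 mm along +x from the carton's origin; axes as the carton's
- flap_left (a joint): angle (rad) of the flap on the carton's +y side: 0 flat over the mouth, 1.57 upright, 2.6 folded right out (stop). Hinge along the carton's x at y = +90 mm, 100 mm over the bench, from x = -48 to +168 mm; the flap reaches 58 mm from the hinge, 3 mm thick. It starts ajar, turns with light friction (about 0.02 N m) and stays where left.
- flap_right (a joint): the same for the flap on the carton's -y side, hinge at y = -90 mm; it too opens upward and outward, and grows as it opens
- pin_mid (a point): middle of the steel ejector pin, on its axis: round shaft 14 mm in diameter, 290 mm long over all, about 0.34 kg, loose in the saddles with its axis level, 68 mm over the bench. Its x axis runs along the pin towards its head; balance point about 5 mm towards the head from here
- pin_head (a point): end face of the pin at its head, a disc 24 mm in diameter and 8 mm thick, at the far end from the robot, under the flaps; 145 mm along +x from the middle
- pin_tail (a point): plain end face of the pin, at first hidden under the glued panel; 145 mm along -x from the middle
- insert: bystander, to be left alone: aluminium mould insert, a 70 x 50 x 20 mm block with three small steps on top (34 mm high in all); origin at the centre of its underside
- spray: bystander, to be left alone: upright can with green label, 56 mm diameter, 150 mm tall; origin at the centre of its underside
- bush: bystander, to be left alone: brass ring, 48 mm diameter, 30 mm high; origin at the centre of its underside
- wrench: bystander, to be left alone: steel wrench, 170 mm long, lying flat; origin at the middle of its underside
- gauge: bystander, to be left alone: orange handheld gauge, 60 x 100 x 30 mm, lying flat; origin at the centre of its underside
- tray: bystander, to be left alone: empty blue plastic tray, 120 x 90 x 30 mm; origin at the centre of its underside

How it is judged:
On the way, in this order (a step that is already met when the one before it is completed fails the run):
1. both flaps are folded outward past upright (over 100 degrees), the pin still in its saddles (value of joint each of flap_left, flap_right above 1.75 rad and distance of pin_mid from where it was at the start of the episode below 0.02 m), for 0.2 s.
2. the gripper holds the pin tilted through the mouth: head above the carton's top, tail still below it (height (world z) of pin_head above 0.11 m and height (world z) of pin_tail below 0.095 m and contact force between pin and the fingers above 1 N), for 0.1 s.
At the end, for the whole second after the job is handed in: Both flaps stay open past 100 degrees; the pin is held by the fingers, still (under 30 mm/s), both its ends at least 40 mm above the carton's top, its middle within 250 mm (horizontally) of the centre of the mouth, not touching the carton or flaps (value of joint each of flap_left, flap_right above 1.75 rad and height (world z) of each of pin_head, pin_tail above 0.14 m and horizontal distance between pin_mid and mouth below 0.25 m and contact force between pin and the fingers above 1 N and contact force between pin and carton below 0.1 N and linear speed of pin below 0.03 m/s); the arm keeps its last pose, push and grip.
It fails at once if a bystander on the bench was moved by more than 30 mm (distance of any of insert, spray, bush, wrench, gauge, tray from where it was at the start of the episode above 0.03 m).
It fails at once if the pin was forced against the carton (over 40 N) (contact force between pin and carton above 40 N).
It also fails if it takes over 58 s, if anything falls off the work surface, if the arm or the gripper's body presses on something with over 40 N, if the wrist force passes 120 N, or if a joint passes its speed limit or range.

## Working session

There is one attempt and no reset: what is moved stays moved. The work goes in short steps, each a Python script; the robot and the scene stay as the last script left them, time stands still between calls to the robot, and variables do not carry over. Pictures are saved under pics/ and viewed, and the job is handed in when it is done.

```bash
ls; mkdir -p pics; python3 - <<'E'
from workcell import bot, effector, kin, snapshot, job, finder
import cv2,numpy as np
for c in("side","top"):
    s=snapshot(c); cv2.imwrite(f"pics/{c}0.png",s["color"]); print(c,s["origin"],s["orientation"],s["intrinsics"].tolist() if hasattr(s["intrinsics"],'tolist') else s["intrinsics"])
    for t in ["carton","panel_edge","saddles","mouth","pin_mid","pin_head","flap_left","flap_right","insert","spray","bush","wrench","gauge","tray"]:
        r=finder.mark_of(t,c)[:1]; print(t,[(np.round(x["point"],1).tolist(),round(x["confidence"],2)) for x in r])
print(bot.current_time(),bot.current_orientation())
E
```

```text
pics
side [-0.16561344 -0.81572789  0.87694074] [ 0.84643703 -0.29644247  0.14337305 -0.41846192] [[500.4830834745292, 0.0, 319.24490858129724], [0.0, 500.4830834745292, 204.50787188349545], [0.0, 0.0, 1.0]]
carton [([363.3, 225.8], 0.85)]
panel_edge [([347.9, 206.4], 0.72)]
saddles [([371.9, 206.8], 0.66)]
mouth [([379.1, 192.5], 0.86)]
pin_mid [([200.1, 191.7], 0.61)]
pin_head []Traceback (most recent call last):
  File "<stdin>", line 6, in <module>
ValueError: it knows: bush, carton, gauge, insert, mouth, panel_edge, pin_head, pin_mid, pin_tail, saddles, spray, tray, wrench
```

```bash
cat > h.py <<'E'
from workcell import bot, effector, kin, snapshot, job, finder
import cv2,numpy as np
from scipy.spatial.transform import Rotation as R
def ray(s,p):
    K=s["intrinsics"]; d=np.array([(p[0]-K[0,2])/K[0,0],(p[1]-K[1,2])/K[1,1],1.])
    return np.array(s["origin"]),R.from_quat(s["orientation"]).apply(d)
def atz(s,p,z):
    o,d=ray(s,p); return o+d*(z-o[2])/d[2]
def cloud(s):
    K=s["intrinsics"]; D=s["depth"]; v,u=np.mgrid[:400,:640]
    P=np.stack([(u-K[0,2])/K[0,0]*D,(v-K[1,2])/K[1,1]*D,D],-1)
    W=R.from_quat(s["orientation"]).apply(P.reshape(-1,3)).reshape(P.shape)+s["origin"]
    W[D==0]=np.nan; return W
E
python3 - <<'E'
from h import *
Z=dict(carton=0,panel_edge=.1,saddles=.068,mouth=.1,pin_mid=.068,pin_head=.068,insert=0,spray=0,bush=0,wrench=0,gauge=0,tray=0)
for c in("side","top"):
    s=snapshot(c); cv2.imwrite(f"pics/{c}0.png",s["color"]); print(c,np.round(s["origin"],3),s["orientation"]); np.savez(f"{c}0.npz",**s)
    for t in Z:
        r=finder.mark_of(t,c)[:1]; print(t,[(np.round(x["point"],1).tolist(),round(x["confidence"],2),atz(s,x["point"],Z[t]).round(4).tolist()) for x in r])
print(bot.current_time(),bot.current_orientation())
E
```

```text
side [-0.166 -0.816  0.877] [ 0.84643703 -0.29644247  0.14337305 -0.41846192]
carton [([362.5, 225.8], 0.88, [0.5741, -0.0662, 0.0])]
panel_edge [([346.1, 207.1], 0.93, [0.5071, -0.0711, 0.1])]
saddles [([363.2, 208.8], 0.16, [0.565, -0.0741, 0.068])]
mouth []
pin_mid [([362.7, 207.7], 0.62, [0.5672, -0.0698, 0.068])]
pin_head []
insert [([283.5, 154.2], 0.87, [0.6196, 0.3714, 0.0])]
spray [([247.7, 161.9], 0.76, [0.502, 0.4057, 0.0])]
bush [([375.2, 374.3], 0.95, [0.2824, -0.4233, 0.0])]
wrench [([432.2, 325.6], 0.72, [0.4634, -0.4129, 0.0])]
gauge [([498.5, 272.3], 0.71, [0.7132, -0.4048, 0.0])]
tray [([202.8, 190.2], 0.88, [0.3136, 0.3565, 0.0])]
top [0.32  0.016 1.151] [ 0.71233686 -0.69632812  0.07056187 -0.0521955 ]
carton [([343.6, 186.9], 0.82, [0.568, -0.0685, 0.0])]
panel_edge [([345.5, 199.6], 0.93, [0.5139, -0.0663, 0.1])]
saddles [([344.0, 178.3], 0.57, [0.5764, -0.0643, 0.068])]
mouth [([353.2, 157.9], 0.6, [0.6232, -0.0849, 0.1])]
pin_mid [([344.6, 183.8], 0.67, [0.5617, -0.066, 0.068])]
pin_head [([351.5, 130.8], 0.77, [0.7074, -0.0828, 0.068])]
insert [([184.4, 164.8], 0.84, [0.619, 0.3743, 0.0])]
spray [([161.5, 207.0], 0.67, [0.4991, 0.427, 0.0])]
bush [([476.2, 299.8], 0.78, [0.2687, -0.4274, 0.0])]
wrench [([466.0, 225.8], 0.57, [0.4674, -0.4075, 0.0])]
gauge [([459.5, 138.1], 0.69, [0.7192, -0.3984, 0.0])]
tray [([187.1, 281.9], 0.88, [0.3004, 0.3429, 0.0])]
1.65 [2.21032583e-01 9.75266423e-01 3.32037394e-05 4.22042218e-06]
```

View pics/side0.png

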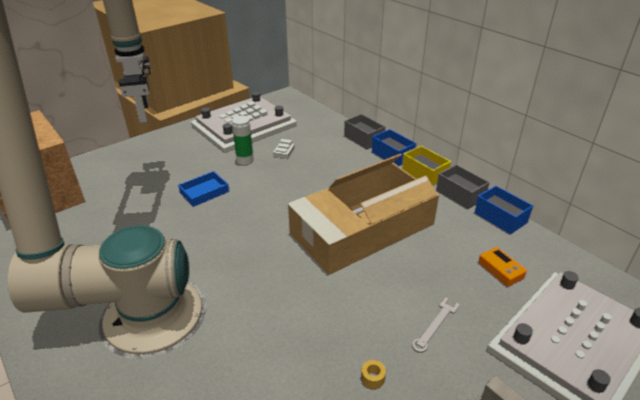

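View pics/top0.png

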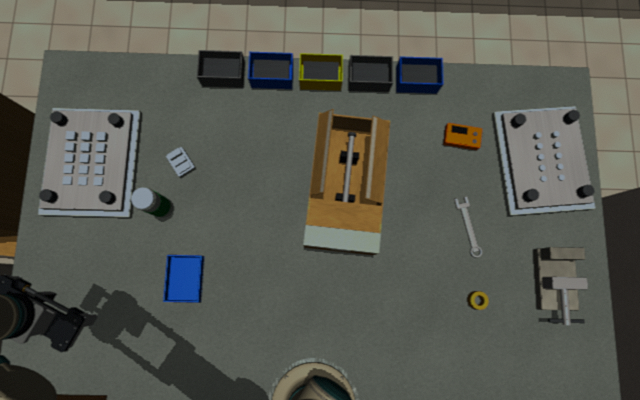

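The side view shows the carton centred near (363,215) with its flaps ajar. In the top view it spans about (305–390, 110–255), with the pin shaft at about (348, 135–200). Next I'll get an exact carton pose and the flap angles from depth.

```bash
python3 - <<'E'
from h import *
s=dict(np.load("top0.npz")); s2=dict(np.load("side0.npz"))
im=s["color"][95:265,290:405]; cv2.imwrite("pics/topz.png",cv2.resize(im,None,fx=3.5,fy=3.5,interpolation=cv2.INTER_CUBIC))
im=s2["color"][140:280,270:460]; cv2.imwrite("pics/sidez.png",cv2.resize(im,None,fx=4,fy=4,interpolation=cv2.INTER_CUBIC))
for n,q in(("top",s),("side",s2)):
    W=cloud(q); 
    m=(np.abs(W[...,0]-.57)<.25)&(np.abs(W[...,1]+.07)<.2)&(W[...,2]>.09)&(W[...,2]<.108)&(W[...,0]<.5)
    P=W[m][:,:2]; r=cv2.minAreaRect(P.astype(np.float32)); print(n,m.sum(),r, np.median(W[m][:,2]))
    print(cv2.boxPoints(r).round(4).tolist())
    m=(np.abs(W[...,0]-.57)<.25)&(np.abs(W[...,1]+.07)<.2)&(W[...,2]>.03)
    P=W[m]; r=cv2.minAreaRect(P[:,:2].astype(np.float32)); print("all",r, P[:,2].max())
E
```

```text
top 3313 ((0.4483121633529663, -0.06229265034198761), (0.1885041743516922, 0.11785969883203506), 85.41783905029297) 0.10012527923854098
[[0.38199999928474426, -0.15150000154972076], [0.49950000643730164, -0.16099999845027924], [0.5145999789237976, 0.027000000700354576], [0.3971000015735626, 0.036400001496076584]]
all ((0.5636874437332153, -0.07265999168157578), (0.18846482038497925, 0.349911093711853), 84.97224426269531) 0.15145555524110066
side 2337 ((0.4482521116733551, -0.06554175913333893), (0.19294998049736023, 0.11936216056346893), 85.16864013671875) 0.10095114192616872
[[0.3806999921798706, -0.1565999984741211], [0.49959999322891235, -0.16670000553131104], [0.5157999992370605, 0.025599999353289604], [0.3968999981880188, 0.035599999129772186]]
all ((0.5655053853988647, -0.07501538097858429), (0.19699376821517944, 0.35370534658432007), 84.79664611816406) 0.15259512649607254
```

View pics/topz.png

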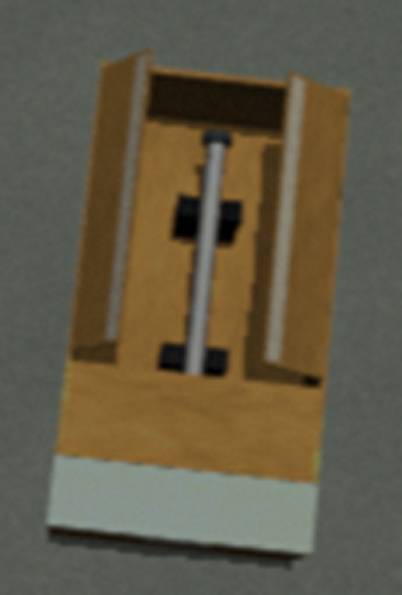

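View pics/sidez.png

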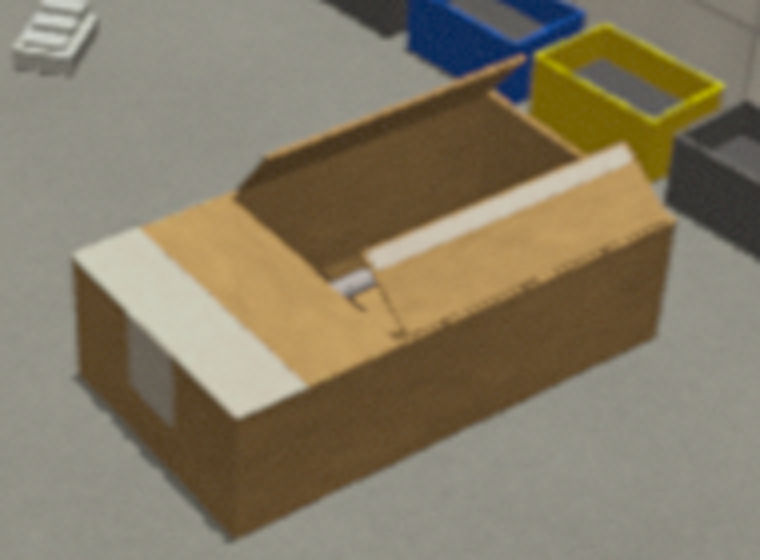

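```bash
cat >> h.py <<'E'
C=np.array([.5635,-.0735,0]); YAW=np.radians(-4.9)
RC=R.from_euler('z',YAW)
def c2w(x,y,z): return C+RC.apply([x,y,z])
def q(th): # tool pose, jaws along carton y, head-up tilt th(deg)
    base=np.array([[-1,0,0],[0,1,0],[0,0,-1.]]).T
    return (RC*R.from_euler('y',-th,degrees=True)*R.from_matrix(base)).as_quat()
def adir(th): t=np.radians(th); return np.array([np.cos(t),0,np.sin(t)])
def tcp_for(gx,gz,th,gy=0): # grasp point in carton coords -> TCP world
    t=np.radians(th); a=np.array([np.sin(t),0,-np.cos(t)])
    return c2w(*(np.array([gx,gy,gz])+.019*a))
E
python3 - <<'E'
from h import *
s=dict(np.load("top0.npz"))
print(atz(s,(345.7,201.3),.068),c2w(-.055,0,.068),atz(s,(351.8,135),.068),c2w(.16,0,.068))
W=cloud(s)
m=np.zeros((400,640),bool);m[130:205,340:358]=1
m&=(W[...,2]>.069)&(W[...,2]<.082)
P=W[m]; L=RC.inv().apply(P-C); print(m.sum(),np.polyfit(L[:,0],L[:,1],1),L.min(0),L.max(0))
for a in [(0,0.12,0),(.0,.068,0),(.0275,.068,0),(.0176,.1203,30),(.104,.17,30),(.06,.3,30),(.06,.26,30)]:
    print(a,kin.solve_ik(tcp_for(*a),q(a[2])))
E
```

```text
[ 0.51528695 -0.06941597  0.068     ] [ 0.50870101 -0.06880207  0.068     ] [ 0.6956554  -0.08375029  0.068     ] [ 0.72291525 -0.08716671  0.068     ]
392 [0.00600535 0.00078625] [-0.04926475 -0.02345454  0.06901432] [0.13863659 0.02495562 0.08182076]
(0, 0.12, 0) [-2.52132506e-01  3.42955068e-01  1.68051712e+00 -4.44089210e-16
  1.11812047e+00 -1.73740770e+00]
(0.0, 0.068, 0) [-2.52132506e-01  3.95356849e-01  1.74699227e+00 -4.44089210e-16
  9.99243536e-01 -1.73740770e+00]
(0.0275, 0.068, 0) [-2.44421135e-01  4.30396257e-01  1.68473453e+00 -4.44089210e-16
  1.02646187e+00 -1.72969633e+00]
(0.0176, 0.1203, 30) [-0.3224304   0.17341008  2.08927845  0.31776149  0.38503329 -2.07280129]
(0.104, 0.17, 30) [-0.2801948   0.23024496  1.85058626  0.18518859  0.55305932 -1.89799749]
(0.06, 0.3, 30) [-0.29963055  0.05868514  1.71454487  0.14069501  0.85962183 -1.84911102]
(0.06, 0.26, 30) [-0.29963055  0.08442173  1.78774315  0.15453987  0.76175886 -1.86918081]
```

The pin's visible end puts its middle near carton x≈0, rather than over the saddles' midpoint. I'll measure it again once the flaps are open, so flaps first.

```bash
python3 - <<'E'
from h import *
effector.set_gripper(0.0); print(bot.current_time(),bot.current_opening())
bot.move_to(c2w(.06,0,.20),q(0)); print(bot.current_time(),bot.current_position())
bot.move_l(c2w(.06,0,.12),velocity=.12)
print(bot.move_l(c2w(.06,.105,.12),velocity=.08,max_force=15),bot.current_time(),RC.inv().apply(bot.current_position()-C))
bot.move_l(c2w(.06,.06,.125),velocity=.15)
print(bot.move_l(c2w(.06,-.105,.12),velocity=.09,max_force=15),bot.current_time(),RC.inv().apply(bot.current_position()-C))
bot.move_l(c2w(.06,-.06,.13),velocity=.15)
bot.move_l(c2w(.005,0,.24),velocity=.2)
print(bot.current_time())
for c in("side","top"):
    s=snapshot(c); np.savez(f"{c}1.npz",**s)
    im=s["color"][95:265,270:430] if c=="top" else s["color"][130:280,260:470]
    cv2.imwrite(f"pics/{c}1.png",cv2.resize(im,None,fx=3.5,fy=3.5,interpolation=cv2.INTER_CUBIC))
E
```

```text
3.0667 0.0002734868062485568
5.5667 [ 0.62327298 -0.07762771  0.20005148]
False 7.8417 [0.06003369 0.10466737 0.11999334]
True 9.375 [ 0.06003954 -0.03191365  0.122823  ]
10.5583
```

View pics/side1.png

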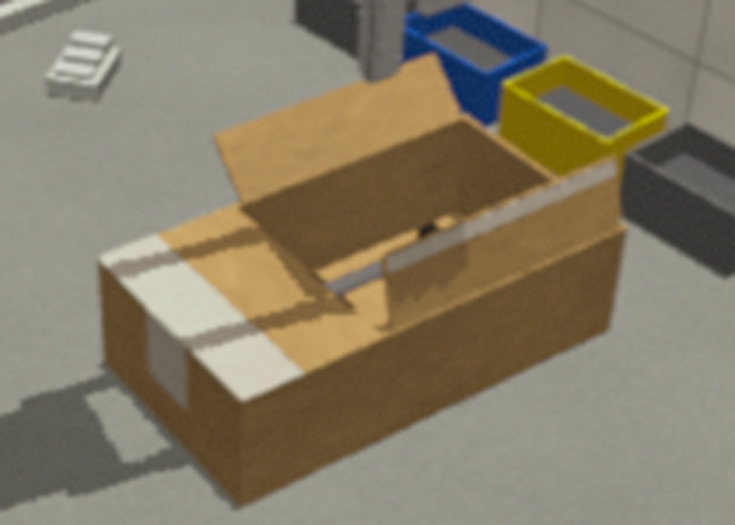

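View pics/top1.png

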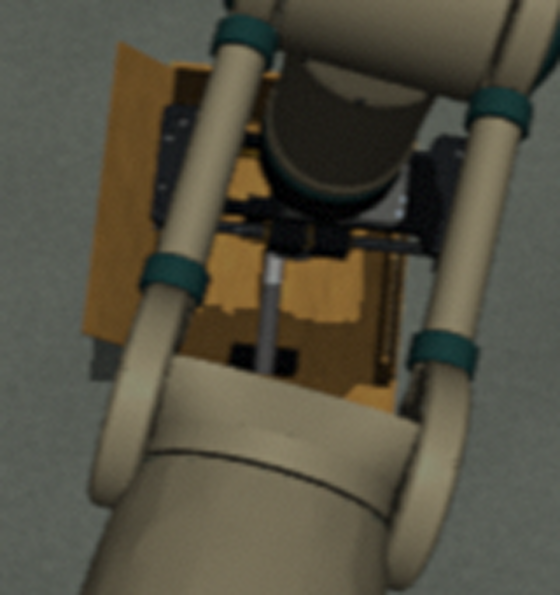

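The left flap is now folded out (tip at about (430,60) in the side crop). The right push stopped early on its force threshold, leaving that flap near upright, so I'll retry more slowly.

```bash
python3 - <<'E'
from h import *
bot.move_l(c2w(.06,-.02,.125),velocity=.15)
bot.dwell(.1); print(bot.current_ft_force())
r=bot.move_l(c2w(.06,-.06,.12),velocity=.06,max_force=25);print(r,RC.inv().apply(bot.current_position()-C),bot.current_ft_force())
r=bot.move_l(c2w(.06,-.105,.12),velocity=.06,max_force=25);print(r,RC.inv().apply(bot.current_position()-C),bot.current_ft_force())
E
```

```text
[ 0.26195732  0.19419408 -0.82604685]
False [ 0.05996129 -0.05997956  0.11992068] [ 0.20844049  0.21455069 -0.32049386]
False [ 0.05998317 -0.10513491  0.12000913] [-0.17688863 -0.18664373 -0.74263109]
```

```bash
python3 - <<'E'
from h import *
bot.move_l(c2w(.06,-.06,.14),velocity=.15)
bot.move_l(c2w(.03,0,.24),velocity=.2)
j=np.array(bot.current_joint_positions()); j[0]+=.75; j[5]+=.75
bot.goto_joints(j); effector.set_gripper(.07)
print(bot.current_time(),bot.current_opening())
for c in("side","top"):
    s=snapshot(c); np.savez(f"{c}2.npz",**s)
    for t in ("pin_mid","pin_head","saddles","mouth","panel_edge"):
        z=.1 if t in("mouth","panel_edge") else .068
        for x in finder.mark_of(t,c)[:1]: print(c,t,x["confidence"],RC.inv().apply(atz(s,x["point"],z)-C).round(4))
    for x in finder.cut_out("pin_mid",c)[:1]:
        L=RC.inv().apply((cloud(s)[x["pixels"]])-C); L=L[~np.isnan(L[:,0])]; print(c,x["confidence"],np.percentile(L,[1,50,99],axis=0).round(4)); 
    im=s["color"][95:265,270:430] if c=="top" else s["color"][130:280,260:470]
    cv2.imwrite(f"pics/{c}2.png",cv2.resize(im,None,fx=3.5,fy=3.5,interpolation=cv2.INTER_CUBIC))
    L=RC.inv().apply((cloud(s)-C).reshape(-1,3)); 
    for sg in(1,-1):
        m=(L[:,0]>-.03)&(L[:,0]<.15)&(sg*L[:,1]>.1)&(sg*L[:,1]<.16)&(L[:,2]>.105)&(L[:,2]<.16)
        print(sg,m.sum(),np.degrees(np.median(np.arctan2(L[m,2]-.1,.09-sg*L[m,1]))) if m.sum() else 0)
E
```

```text
17.475 0.06975310054706745
side pin_mid 0.57 [ 0.0028 -0.0018  0.068 ]
side pin_head 0.71 [0.1488 0.0122 0.068 ]
side saddles 0.87 [0.0308 0.0054 0.068 ]
side mouth 0.84 [0.0608 0.0056 0.1   ]
side panel_edge 0.77 [-0.0557  0.0097  0.1   ]
side 0.82 [[-0.0284 -0.0122  0.0042]
 [ 0.0655 -0.0052  0.0734]
 [ 0.1743  0.0735  0.0815]]
1 848 132.74222625037498
-1 112 135.06366327879917
top pin_mid 0.62 [-0.0096  0.0066  0.068 ]
top pin_head 0.89 [ 0.138  -0.0043  0.068 ]
top saddles 0.67 [0.0188 0.0065 0.068 ]
top mouth 0.87 [ 0.0573 -0.0069  0.1   ]
top panel_edge 0.86 [-0.0425 -0.005   0.1   ]
top 0.79 [[-0.0468 -0.0113  0.0024]
 [ 0.0503  0.0013  0.0732]
 [ 0.1461  0.0093  0.0796]]
1 975 136.15541681810575
-1 999 133.154799828104
```

View pics/side2.png

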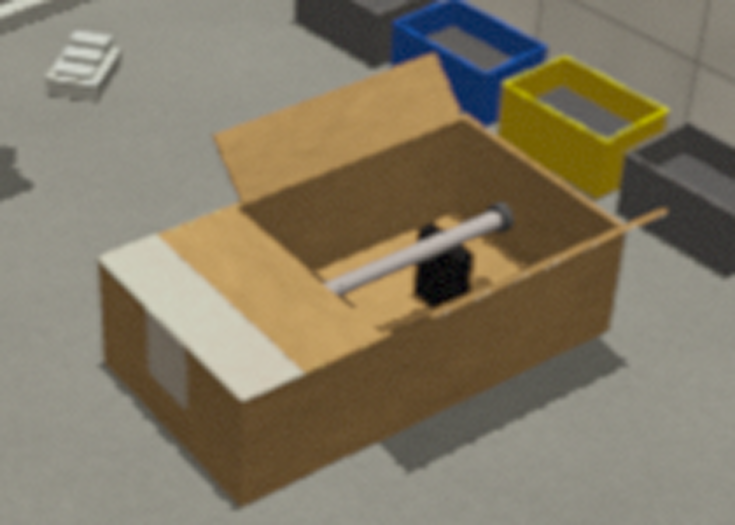

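View pics/top2.png

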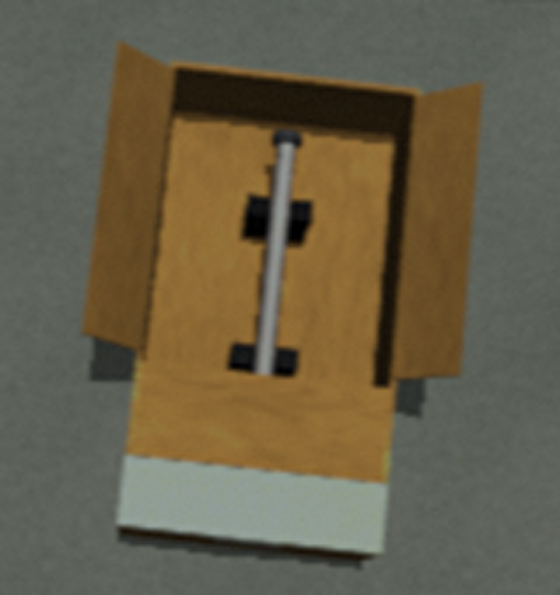

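Both flaps are at about 134° and the pin is still in its saddles. Its head is at top-crop (287,138), or carton x≈0.143, so the middle is at x≈0 and the balance point at about +5 mm. I'll grasp there, lift 13 mm and check.

```bash
python3 - <<'E'
from h import *
g=.006
pv=np.array([-.047,0,.081]); d=.053
for th in (10,20,30): 
    p=pv+d*adir(th); print(th,kin.solve_ik(tcp_for(p[0],p[2],th),q(th)) is not None)
bot.move_to(tcp_for(g,.16,0),q(0))
bot.move_l(tcp_for(g,.068,0),velocity=.08,max_force=20); print(bot.current_time(),RC.inv().apply(bot.current_position()-C),bot.current_ft_force())
effector.set_gripper(0.0); bot.dwell(.2)
print(bot.current_opening(),bot.current_ft_force(),bot.current_ft_torque())
bot.move_l(tcp_for(g,.081,0),velocity=.03,max_force=20); bot.dwell(.2)
print(bot.current_time(),bot.current_opening(),RC.inv().apply(bot.current_position()-C),bot.current_ft_force(),bot.current_ft_torque())
E
```

```text
10 True
20 True
30 True
21.0917 [ 6.53347513e-03 -9.82621589e-05  4.95465544e-02] [ 0.21618422  0.04181177 -0.60307652]
0.012937104357887409 [-0.05479449 -1.32096721 -0.13863333] [-0.21335832  0.02779071  0.00270982]
22.9917 0.013128049598082253 [5.81119453e-03 3.98177956e-05 6.18082710e-02] [ 0.57436528  0.46433703 -3.95431666] [ 0.05529515 -0.00822966  0.00647978]
```

The pin is held: opening 13 mm, about 3.4 N of weight, and well balanced. Now I'll tilt it in steps.

```bash
python3 - <<'E'
from h import *
pv=np.array([-.047,0,.081]); d=.053
for th in (10,20,30):
    p=pv+d*adir(th)
    r=bot.move_l(tcp_for(p[0],p[2],th),q(th),velocity=.025,max_force=12); print(th,r,bot.current_time(),bot.current_ft_force().round(2) if hasattr(bot.current_ft_force(),'round') else bot.current_ft_force(),bot.current_ft_torque())
    if r: break
bot.dwell(.15); print(bot.current_ft_force(),bot.current_ft_torque(),bot.current_opening())
s=snapshot("side"); im=s["color"][110:280,250:470]
cv2.imwrite("pics/side3.png",cv2.resize(im,None,fx=3.5,fy=3.5,interpolation=cv2.INTER_CUBIC))
E
```

```text
10 False 23.5333 [-0.17  0.45 -3.76] [0.02651774 0.16452747 0.02351534]
20 False 24.075 [-0.13 -1.56 -3.71] [ 0.09137288  0.4147879  -0.04778896]
30 False 24.6167 [ 1.07 -0.31 -4.45] [ 0.02777565  0.57519354 -0.06495387]
[-1.02245442  0.120368   -3.78107322] [ 0.09369783  0.58190768 -0.04163786] 0.013129660009791195
```

View pics/side3.png

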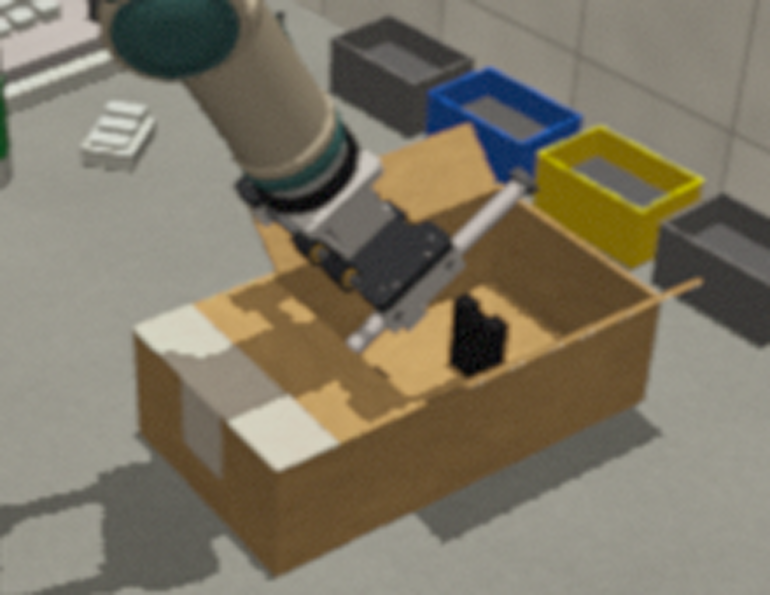

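The pin is tilted 30° with its head above the rim at crop (520,185). The shaft passes under the panel edge at (350,345), and the tool force is only its weight. Now I'll draw it along its axis.

```bash
python3 - <<'E'
from h import *
pv=np.array([-.047,0,.081]); 
p=pv+.185*adir(30)
r=bot.move_l(tcp_for(p[0],p[2],30),velocity=.06,max_force=12); print(r,bot.current_time(),bot.current_ft_force(),bot.current_position())
if not r:
    bot.move_l(tcp_for(p[0]-.04,.275,30),velocity=.08,max_force=15); bot.dwell(1.0)
    print(bot.current_time(),bot.current_ft_force(),bot.current_opening(),RC.inv().apply(bot.current_position()-C),np.abs(bot.current_qvel()).max())
for c in("side","top"):
    s=snapshot(c); np.savez(f"{c}4.npz",**s)
    for t in ("pin_head","pin_tail","pin_mid"):
        for x in finder.mark_of(t,c)[:1]: print(c,t,x["confidence"],x["point"])
    L=RC.inv().apply((cloud(s)-C).reshape(-1,3)); 
    for sg in(1,-1):
        m=(L[:,0]>-.03)&(L[:,0]<.15)&(sg*L[:,1]>.1)&(sg*L[:,1]<.16)&(L[:,2]>.105)&(L[:,2]<.16)
        print(sg,m.sum(),np.degrees(np.median(np.arctan2(L[m,2]-.1,.09-sg*L[m,1]))) if m.sum() else 0)
    im=s["color"][60:280,230:490]
    cv2.imwrite(f"pics/{c}4.png",cv2.resize(im,None,fx=2.7,fy=2.7,interpolation=cv2.INTER_CUBIC))
E
```

```text
False 27.1667 [ 0.44706157 -1.13448359 -4.0187449 ] [ 0.68546603 -0.08391098  0.15682611]
29.6833 [ 0.34619167  0.20807229 -3.88376983] 0.01315201379878421 [8.27155740e-02 2.67196179e-06 2.58569165e-01] 0.0013782017067330368
side pin_head 0.62 [428.1, 89.4]
side pin_tail 0.96 [341.2, 173.9]
side pin_mid 0.82 [389.0, 134.2]
1 646 133.11328473043645
-1 113 134.95214413194077
top pin_head 0.92 [368.6, 64.0]
1 972 136.16695425535403
-1 13 133.92630361981202
```

View pics/side4.png

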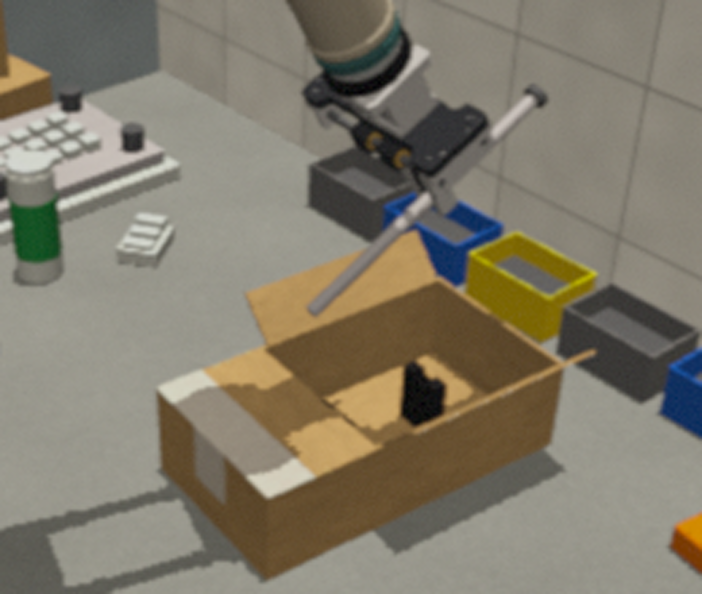

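View pics/top4.png

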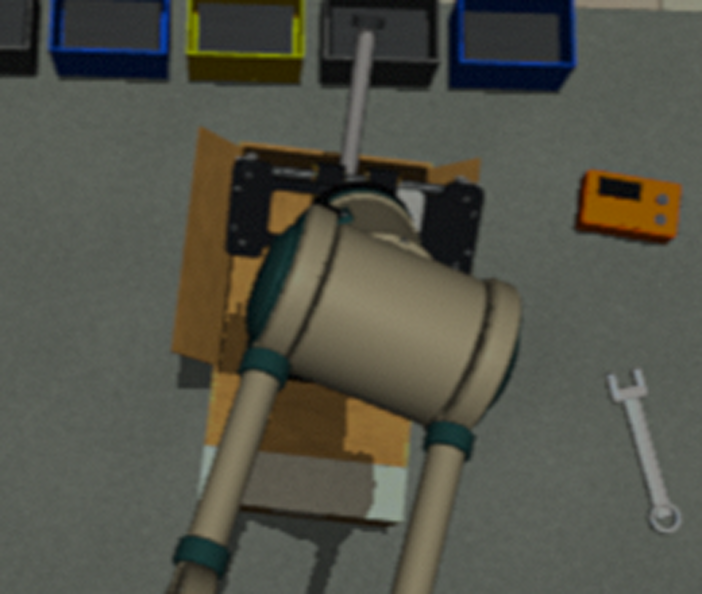

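The pin is clear of the carton: its tail is at side crop (315,308), its head at (537,97), and both flaps are still open. One depth check of the tail height, then I'll hand in.

```bash
python3 - <<'E'
from h import *
s=dict(np.load("side4.npz")); W=cloud(s)
t=W[169:176,339:348].reshape(-1,3); t=RC.inv().apply(t[~np.isnan(t[:,0])]-C); t=t[(abs(t[:,1])<.03)]; print(len(t),np.median(t,axis=0),t[:,2].min())
print(bot.current_ft_force(),bot.current_opening(),bot.current_time())
if len(t) and np.median(t[:,2])>.165: job.sign_off(); print("signed off")
E
```

```text
17 [-0.0604701  -0.0009346   0.20556265] 0.19928501423315836
[-0.41460536  0.26130222 -4.0797706 ] 0.013269821392055256 30.0833
the job is handed in; nothing more can be done
signed off
```

The pin is out of the carton and the job is handed in, after about 30 s of the 58 s allowed. No verdict was reported, so the outcome below rests on my own last checks.

I pushed both flaps outward with the shut fingers and gripped the pin near its balance point. I then lifted it 13 mm, tilted it 30° head up, drew it out along its axis through the mouth and raised it above the carton.

**Last checks before hand-in:**
- **Flaps:** both read about 133–136° by depth, though one of the right-flap readings rested on few points.
- **Pin height:** the tail is about 0.20 m above the bench, roughly 10 cm above the carton's top, and the head is higher still.
- **Grip:** the opening was 13 mm, and the tool carried only the pin's weight (about 4 N). The arm was practically still.
- **Contact:** none of the force limits I set (12 to 15 N) tripped while tilting, drawing out and raising the pin.
- **Bystanders:** nothing I did went near them. They looked undisturbed in the final pictures where they showed, but I did not measure their positions again, and the tray and bush were outside those crops.

**What went wrong or disagreed:**
- **Right flap:** the first push stopped early on its 15 N force limit, and a slower second push opened it fully.
- **Finder marks:** they differed by about 1 cm between the two cameras, so I took the carton's pose from depth instead.

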